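# Centre the jar on the scale pan with light taps

## Task

The pot-bellied jar on the bench scale stands off centre, so it weighs wrong. Without picking it up, nudge it gently with light taps of the fingertips until it stands upright in the middle of the small round pan, its foot wholly inside the ring marked there; do not tip it or push it off. Leave everything else where it is, and finish with the robot clear of everything.

Things in the scene. Friction and masses are not known exactly. Their poses are not given: they have to be found in the camera images.
- jar: The jar to centre: pot-bellied terracotta, wooden stopper, round about z, 70 mm tall, about 0.2 kg. Origin: centre of its underside. Foot 36 mm across; belly 68 mm across, widest 22 mm up (an upright finger touches it there); neck 28 mm, stopper 32 mm across. Starts on the pan 17 to 38 mm off centre, any direction. Tips if struck or pushed above the belly; pushed slowly at the belly it slides (1 to 2 N) and stops with the push.
- pan_center (a point): Centre of the top face of the scale's round steel pan, 78 mm above the table. The pan is a flat disc 120 mm across, 8 mm thick, without a rim, fixed (it neither turns nor sinks); a thin dark ring of 54 mm inner diameter is marked round its centre.
- scale: The bench scale, fixed to the table: white housing 150 x 170 mm (x, y), top 50 mm above the table, a dark blank display on its own -x side; in the middle a 44 mm stub carries the pan, whose underside is 20 mm above the housing. Origin on the table under the pan's centre, z up; it may be turned any way round.
- spare_jar: Bystander, leave alone: a second jar, the same as the first, standing on the table beside the scale (70 mm tall, 68 mm across). Origin at the centre of its underside.
- brass_weight: Bystander: small brass weight, 20 mm across and 18 mm tall, standing on a corner of the scale's housing (its top 68 mm above the table, lower than the pan). Origin at the centre of its underside.
- mug: Bystander: white mug, 76 mm across the rim, 75 mm tall. Origin at the centre of its underside.
- twine_spool: Bystander: wooden spool, 52 mm across, 50 mm tall, standing on end on the table beside the scale. Origin at the centre of its underside.
- tally_block: Bystander: dark wooden block, 90 x 60 x 30 mm. Origin at the centre of its underside.
- ruler: Bystander: flat steel ruler, 250 x 30 x 5 mm (x, y, z), lying on the table. Origin at the centre of its underside.
- tin: Bystander: plain metal tin, 60 mm across, 80 mm tall, standing. Origin at the centre of its underside.
Not all that is in view belongs to the job. What is shaped like the jar but blue is not meant.

How it is judged:
At the end, for the whole second after the job is handed in: The jar stands upright (within 0.06 rad) and at rest on the pan, the centre of its foot within 9 mm of the pan's centre (foot wholly inside the ring) (horizontal distance between jar and pan_center below 0.009 m and z of jar in the frame of pan_center between -0.003 and 0.003 m and angle between jar's own z axis and vertical below 0.06 rad and linear speed of jar below 0.02 m/s); the robot touches nothing.
It fails at once if the jar is lifted off the pan (z of jar in the frame of pan_center above 0.012 m).
It fails at once if the jar is pushed off the pan (z of jar in the frame of pan_center below -0.012 m).
It fails at once if the jar is tipped by more than 0.4 rad (angle between jar's own z axis and vertical above 0.4 rad).
It fails at once if the jar is struck, squeezed or pressed with more than 10 N (contact force between the fingers and jar above 10 N).
It fails at once if a bystander is moved by more than 15 mm (distance of any of spare_jar, brass_weight, mug, twine_spool, tally_block, ruler, tin from where it was at the start of the episode above 0.015 m).
It also fails if it takes over 40 s, if anything falls off the work surface, if the arm or the gripper's body presses on something with over 40 N, if the wrist force passes 120 N, or if a joint passes its speed limit or range.

## Robot

A 6-joint arm with a two-finger parallel gripper is mounted at the origin on the work surface. World frame = base frame: x ahead of the robot, y to its left, z up, the work surface at z = 0. Lengths are in m, angles in rad, forces in N, time in s.
With the tool pointing down it reaches from about 0.35 to 0.975 m from the base axis. Payload 4.9 kg.
Tool frame: the origin (TCP) lies on the centre line of the jaws, within the pads' length; the fingertips stand 14 mm ahead of it and the grasp point (between the pads) lies 5 mm behind it; y points along the fingers, z is the direction in which the jaws open and shut, and the axes are right-handed (so a half turn about y gives the same grasp; the last joint's range is limited). The gripper opens to 85 mm and grips with 20 to 120 N. Pads are 22 mm wide; open, the fingers measure 114 mm over their backs; the gripper's body (76 mm by 85 mm) begins 54 mm behind the grasp point. The pads swing forward as they close: fully open they stand 13 mm farther back than shut.
Start: joints at [1.184, 0.053, 1.613, -0, 1.476, -0.119], TCP at [0.165, 0.603, 0.245] pointing down, gripper open.
Joint ranges: [-3.01, 3.01], [-1.01, 2.22], [0.06, 2.58], [-1.02, 4.17], [0.09, 2.62], [-3.14, 3.14]. Speed limits (rad/s): [2.57, 2.57, 3.14, 3.14, 3.14, 3.14].

## Interface

Orientations are given as a rotation vector (axis times angle).
In Python, from station import ctrl gives the robot as it stands.
- The arm moves only by the tool servo_tool, never from a script. Its arguments are lists of equal length, an entry for each row: "delta_pos": the shift along the tool's x, y, z in m, a list of three; "dr": the turn, a rotation vector about the tool's x, y, z in degrees, a list of three; "grip": the opening, from 0 (shut) to 1 (fully open). In form: {"delta_pos": [[x, y, z], ...], "dr": [[rx, ry, rz], ...], "grip": [grip, ...]}. A call has 1 to 5 rows; each row shifts and turns the pose as measured when the row begins, along the tool's axes as they then stand; what a row does not reach is not made up. A row lasts 1/8 s, in which the tool goes at most 62.5 mm and 10.7 degrees, less where a joint would pass 70% of its speed; a pose out of reach is approached as far as the arm can. A call is refused whole if a number of a shift passes 0.0625 or a number of a turn 10.7, either way. A call with a gripper value outside its range is refused whole. The fingers move at their own pace and stop on an object; "grip_force" is the grip in N (left out, the last holds). Time passes only in rows, so rows that do not move let the fingers close. It gives the time, the measured TCP pose, the force and the opening at its end, in the units of the state.
- ctrl.get_obs(): the state, without advancing time (a new reading comes with each control period).
- ctrl.get_image(name): name is "scene" or "side" or "wrist"; returns the picture (400x640x3 uint8, red, green, blue); there is no depth.
- ctrl.camera_params(name): a dict with "fovy" (degrees; the focal length in pixels is half the picture's height over the tangent of half this angle, whatever the lens; pixels are square), "cx", "cy" (the principal point, pixels), "k1" (the pictures are not rectified: a ray, as slopes to the right and down, at radius r is drawn at 1 + k1 r^2 times it, then the intrinsics apply), "eye" and "rotation" of the camera in the world. Camera axes: x right, y down, z forward; pixel columns grow to the right and rows downward; lengths in m; the calibration is good to about 2 mm. A picture is of the moment at which its call begins: read the wrist's pose just before it. camera_params takes no time and is no camera call; for the wrist camera it gives the pose at the moment of the call.
- ctrl.finish_job(): hands the job in, once; it reports no verdict.
Trained networks look in the newest picture that a camera, given by its name, has taken for a name from the list of things; names that differ only in an ending like _2 or _b are one class to them, and where a whole thing is asked for, a point or a joint stands for the part that bears it (a point fixed in the world has none). Each returns a list of dicts, best first, with "score" (0 to 1); they miss things now and then, are a little off and sometimes report something else, mostly with a low value. They report only what shows in the picture. A call takes as long as a camera call. They do not tell look-alikes from the thing itself.
- ctrl.masks_of(camera, label): "pixels" (400x640 bool, what is visible of it) and "extent" ([left, top, right, bottom] in pixels, round what is visible of it).
The state is a dict: "t": time; "q": joint angles; "dq": joint speeds; "effort": joint torques, N m; "tool_pos": TCP position; "tool_rot": TCP orientation; "contact_force": force on the tool from outside, world axes, zero at the start; "wrist_torque": the same for the moment, N m; "opening": finger opening in m.
Only numpy, scipy, OpenCV 4.12 (cv2) and the standard library are available. Lean on these libraries where they do the work, as an engineer would, in place of code of your own. Each camera call takes 0.05 s, during which the arm holds its last target.

## Working session

There is one attempt and no reset: what is moved stays moved. The work goes in short steps, Python scripts to look and compute and a tool call to move; the robot and the scene stay as the last step left them, time stands still between calls to the robot, and variables do not carry over. Pictures are saved under pics/ and viewed, and the job is handed in when it is done.

Besides the shell and the picture viewer there is one more tool, called by a JSON object that holds its "name" and its "arguments". servo_tool: Moves the arm, as the interface text tells. Its arguments: {"type":"object","properties":{"delta_pos":{"type":"array","items":{"type":"array","items":{"type":"number"}}},"dr":{"type":"array","items":{"type":"array","items":{"type":"number"}}},"grip":{"type":"array","items":{"type":"number"}},"grip_force":{"type":"number"}},"required":["delta_pos","dr","grip"]}

```bash
ls; mkdir -p pics; python3 - <<'E'
from station import ctrl
import cv2
o=ctrl.get_obs()
print({k:(v if not hasattr(v,'round') else v) for k,v in o.items()})
for n in ["scene","side"]:
    im=ctrl.get_image(n); cv2.imwrite(f"pics/{n}0.png",im[:,:,::-1])
    print(n,ctrl.camera_params(n))
E
```

```text
pics
{'t': 0.0, 'q': array([ 1.18399555e+00,  5.33619764e-02,  1.61425555e+00,  3.30814783e-05,
        1.47600602e+00, -1.19028684e-01]), 'dq': array([0.0015561 , 0.00046078, 0.00097099, 0.000782  , 0.00126179,
       0.0016451 ]), 'effort': array([ 2.06234348e-03, -3.93664062e+01, -3.70186579e+01,  6.02891100e-05,
        6.72527152e-03, -1.26385405e-05]), 'tool_pos': array([0.16515319, 0.60218444, 0.24408279]), 'tool_rot': array([-1.56251695,  0.21067838, -0.20982774]), 'contact_force': array([ 0.39099991, -0.90179846,  0.3478449 ]), 'wrist_torque': array([-0.00831436, -0.01180009,  0.03698224]), 'opening': 0.08563724511604633}
scene {'fovy': 54.757765965852734, 'cx': 317.87413157511253, 'cy': 192.330607819798, 'k1': -0.09626684046905375, 'eye': array([1.11306685, 0.05210431, 0.80659434]), 'rotation': array([-1.67511853, -1.97018273,  0.70664473])}
side {'fovy': 49.03733000794165, 'cx': 318.1392035633447, 'cy': 202.63606480034827, 'k1': 0.03603565736363362, 'eye': array([-0.16582716, -0.81079871,  0.83041185]), 'rotation': array([-2.0858318 ,  0.7705694 , -0.38135543])}
```

View pics/scene0.png

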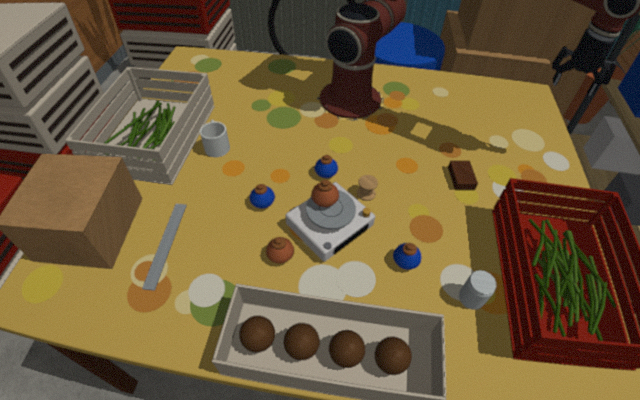

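View pics/side0.png

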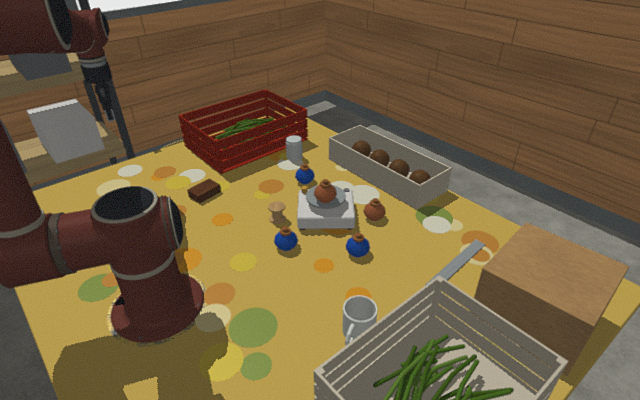

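The scene picture shows four jar-like groups:
- The terracotta jar on the pan is at (325,194). It is at (326,192) in the side picture, and it is my choice.
- The terracotta spare on the table is at (280,250).
- Blue look-alikes are at (326,167), (262,196) and (407,256).
- Brown balls stand in a tray.

Next I crop the choice and measure it.

```bash
cat > h.py <<'E'
import numpy as np, cv2
from scipy.spatial.transform import Rotation as R
from scipy.optimize import least_squares
from station import ctrl
def cam(n):
    p=ctrl.camera_params(n); p['f']=200/np.tan(np.radians(p['fovy'])/2); p['R']=R.from_rotvec(p['rotation']).as_matrix(); return p
def proj(p,X):
    c=(np.atleast_2d(X)-p['eye'])@p['R']; s=c[:,:2]/c[:,2:]
    s=s*(1+p['k1']*(s**2).sum(1,keepdims=True)); return s*p['f']+[p['cx'],p['cy']]
def ray(p,uv):
    d=(np.atleast_2d(uv).astype(float)-[p['cx'],p['cy']])/p['f']; s=d.copy()
    for _ in range(30): s=d/(1+p['k1']*(s**2).sum(1,keepdims=True))
    return np.c_[s,np.ones(len(s))]@p['R'].T
def onz(p,uv,z):
    r=ray(p,uv); return p['eye']+r*((z-p['eye'][2])/r[:,2:])
# jar profile approx (r,z)
PROF=[(.018,0),(.028,.008),(.034,.022),(.030,.038),(.014,.052),(.014,.058),(.016,.060),(.016,.070)]
def ringpts(c,r,z,n=72):
    a=np.linspace(0,2*np.pi,n,endpoint=False); return np.c_[c[0]+r*np.cos(a),c[1]+r*np.sin(a),np.full(n,z)]
def jarmask(p,c,z0):
    m=np.zeros((1600,2560),np.uint8)
    for (a,b),(a2,b2) in zip(PROF[:-1],PROF[1:]):
        q=np.r_[proj(p,ringpts(c,a,z0+b)),proj(p,ringpts(c,a2,z0+b2))]
        cv2.fillConvexPoly(m,cv2.convexHull(np.round((q+.5)*4).astype(np.int32)),1)
    return cv2.resize(m.astype(np.float32),(640,400),interpolation=cv2.INTER_AREA)
def jarfit(p,mask,z0,c0):
    mm=mask.astype(float); ys,xs=np.nonzero(mask)
    def f(c):
        return np.abs(jarmask(p,c,z0)-mm).sum()
    from scipy.optimize import minimize
    r=minimize(f,c0,method='Nelder-Mead',options=dict(initial_simplex=[c0,c0+np.array([.01,0]),c0+np.array([0,.01])],xatol=2e-4,fatol=.2))
    return r.x,r.fun,mask.sum()
E
python3 - <<'E'
from h import *
import pickle
for n in ["scene","side"]:
    p=cam(n); im=cv2.imread(f"pics/{n}0.png")
    im=ctrl.get_image(n)[:,:,::-1]
    x,y=(325,205) if n=="scene" else (326,203)
    c=im[y-50:y+50,x-65:x+65]; cv2.imwrite(f"pics/{n}_c.png",cv2.resize(c,None,fx=6,fy=6,interpolation=cv2.INTER_CUBIC))
    for l in ["jar","scale","spare_jar","twine_spool","brass_weight","mug","tin","tally_block","ruler"]:
        for d in ctrl.masks_of(n,l)[:5]:
            e=d['extent']; ys,xs=np.nonzero(d['pixels']); print(n,l,round(d['score'],2),e,onz(p,[[xs.mean(),ys.mean()]],.03)[0,:2].round(3))
E
```

```text
scene jar 0.94 [390.4, 242.7, 424.2, 268.0] [0.619 0.197]
scene jar 0.75 [313.3, 153.7, 337.6, 175.7] [ 0.366 -0.032]
scene jar 0.63 [313.0, 177.6, 338.7, 205.8] [ 0.465 -0.021]
scene jar 0.62 [251.3, 182.9, 274.9, 208.7] [ 0.502 -0.181]
scene jar 0.25 [199.5, 121.2, 228.7, 155.7] [ 0.309 -0.375]
scene scale 0.77 [286.4, 179.2, 373.4, 262.0] [0.559 0.004]
scene twine_spool 0.97 [357.5, 175.6, 376.3, 203.1] [0.426 0.087]
scene twine_spool 0.3 [265.9, 236.8, 293.9, 262.1] [ 0.654 -0.1  ]
scene brass_weight 0.7 [198.7, 117.9, 229.1, 156.0] [ 0.308 -0.377]
scene brass_weight 0.6 [358.4, 206.8, 367.6, 220.0] [0.508 0.091]
scene mug 0.95 [200.8, 119.7, 230.7, 157.7] [ 0.309 -0.375]
scene mug 0.37 [268.0, 235.0, 292.0, 259.1] [ 0.653 -0.1  ]
scene tally_block 0.73 [447.7, 157.0, 478.4, 192.2] [0.334 0.349]
scene ruler 0.81 [139.2, 204.8, 187.8, 289.2] [ 0.696 -0.372]
scene ruler 0.22 [361.2, 208.5, 369.7, 218.7] [0.51  0.091]
side jar 0.81 [297.2, 159.7, 314.7, 186.7] [0.616 0.195]
side jar 0.64 [275.4, 229.8, 297.6, 249.9] [ 0.364 -0.034]
side jar 0.58 [310.7, 180.4, 336.6, 205.1] [0.599 0.069]
side scale 0.95 [296.0, 185.5, 354.1, 228.6] [ 0.536 -0.009]
side spare_jar 0.71 [363.3, 196.4, 385.0, 220.1] [ 0.649 -0.103]
side spare_jar 0.21 [342.7, 296.4, 380.3, 346.1] [ 0.325 -0.36 ]
side twine_spool 0.85 [267.0, 202.7, 287.7, 227.8] [0.419 0.082]
side mug 0.65 [341.6, 294.3, 377.5, 347.1] [ 0.325 -0.36 ]
side tin 0.9 [288.7, 136.9, 299.5, 159.7] [0.705 0.368]
side tally_block 0.72 [188.0, 178.2, 220.3, 203.4] [0.306 0.336]
side ruler 0.95 [440.4, 238.0, 483.8, 280.5] [ 0.662 -0.399]
```

```bash
ls pics
```

```text
scene0.png
scene_c.png
side0.png
side_c.png
```

View pics/scene_c.png

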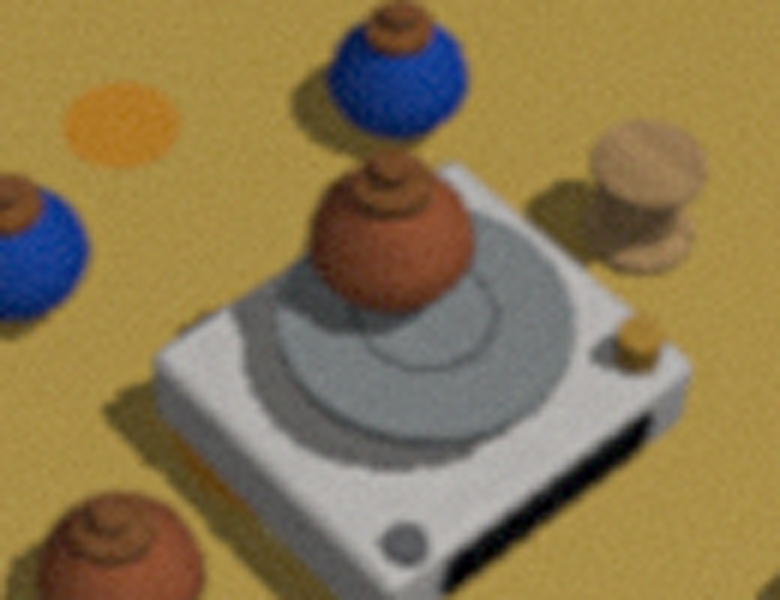

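View pics/side_c.png

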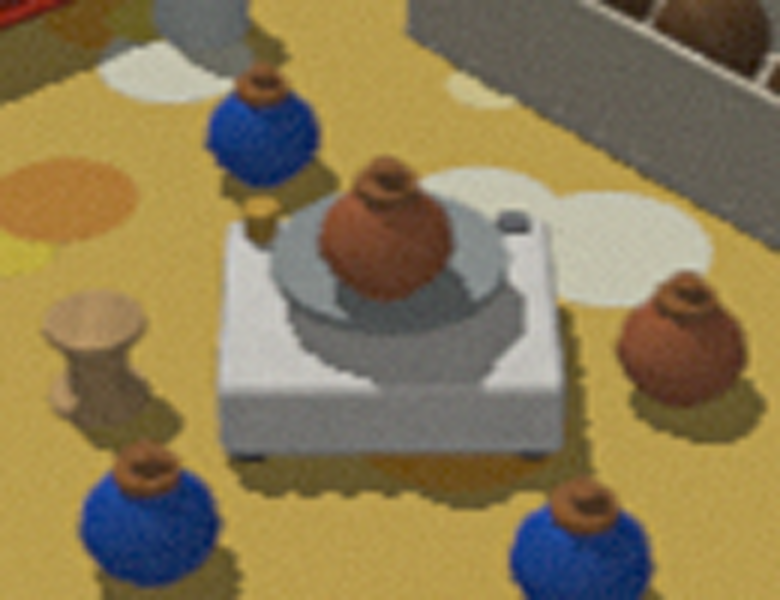

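```bash
cat >> h.py <<'E'
def terra(im):  # RGB
    h=cv2.cvtColor(im,cv2.COLOR_RGB2HSV)
    m=((h[...,0]<15)|(h[...,0]>174))&(h[...,1]>90)&(h[...,2]>25)
    return m
def comp_near(m,uv):
    m=cv2.morphologyEx(m.astype(np.uint8),cv2.MORPH_OPEN,np.ones((2,2)))
    n,l,s,c=cv2.connectedComponentsWithStats(m)
    k=1+np.argmin(np.hypot(*(c[1:]-uv).T)+1e3*(s[1:,4]<60)); return l==k
def overlay(n,im,p,pan,jar,fn,zj=.078,s=6):
    c=proj(p,[[pan[0],pan[1],.078]])[0]; x,y=np.round(c).astype(int); y-=8
    o=cv2.resize(im[y-45:y+45,x-60:x+60,::-1],None,fx=s,fy=s,interpolation=cv2.INTER_CUBIC)
    def dr(X,col):
        q=((proj(p,X)-[x-60,y-45]+.5)*s-.5).round().astype(int)
        for a in q: cv2.circle(o,tuple(int(v) for v in a),1,col,-1)
    dr(ringpts(pan,.06,.078,120),(0,255,0)); dr(ringpts(pan,.027,.078),(0,255,0))
    if jar is not None:
        for r,z in PROF: dr(ringpts(jar,r,zj+z,60),(255,0,255))
    cv2.imwrite(fn,o)
E
python3 - <<'E'
from h import *
for n,uv in [("scene",(325,194)),("side",(323,193))]:
    p=cam(n); im=ctrl.get_image(n)
    x0,y0=(260,155) if n=="scene" else (261,153)
    E=np.array([(277,318),(574,318),(432,208)] if n=="scene" else [(272,262),(507,258)])/6.+[x0,y0]
    if n=="scene": E=E[:2]
    def f(c):
        q=proj(p,ringpts(c,.06,.078,360)); return [q[:,0].min()-E[0,0],q[:,0].max()-E[1,0],(q[q[:,0].argmin(),1]-E[0,1]),(q[q[:,0].argmax(),1]-E[1,1])]
    pan=least_squares(f,[.53,.01]).x
    m=comp_near(terra(im),uv); print(m.sum(), f(pan))
    j,fun,s=jarfit(p,m,.078,np.array(onz(p,[uv],.11)[0,:2])); print(n,"pan",pan,"jar",j,"rel",j-pan,fun,s)
    overlay(n,im,p,pan,j,f"pics/{n}_ov1.png")
E
```

```text
517 [np.float64(-0.31014760998573365), np.float64(0.3122657487443803), np.float64(-0.7357044254874552), np.float64(0.7010277024928087)]
scene pan [0.54426227 0.00486369] jar [ 0.52911533 -0.0118783 ] rel [-0.01514694 -0.01674199] 145.0 517
337 [np.float64(-0.5056167831179437), np.float64(0.5040034319189317), np.float64(-0.3584880367765777), np.float64(0.29284738238598607)]
side pan [ 0.54081506 -0.0020928 ] jar [ 0.52724103 -0.0179171 ] rel [-0.01357403 -0.0158243 ] 108.0 337
```

View pics/scene_ov1.png

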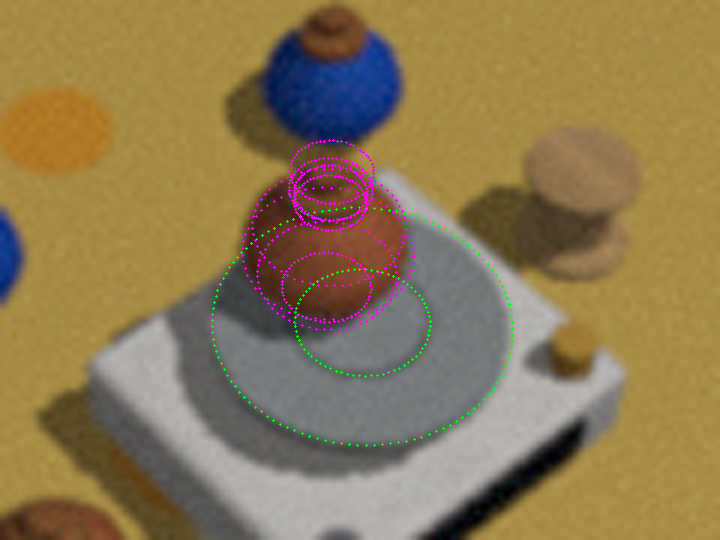

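View pics/side_ov1.png

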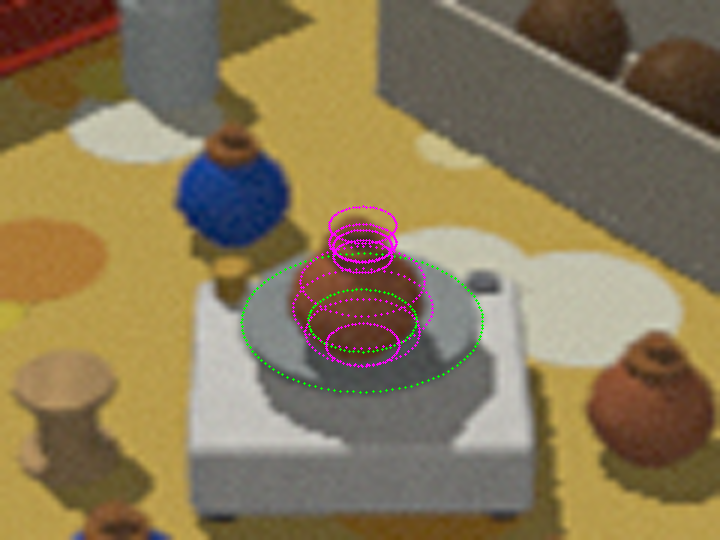

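```bash
python3 - <<'E'
from h import *
o=ctrl.get_obs(); T=R.from_rotvec(o['tool_rot']).as_matrix(); print("tool axes cols\n",T.round(3),o['tool_pos'],o['t'])
p=cam("wrist"); print({k:p[k] for k in('fovy','cx','cy','k1','eye')}); print(p['R'].round(3)); print("in tool:",T.T@(p['eye']-o['tool_pos']), (T.T@p['R']).round(3))
cv2.imwrite("pics/w0.png",ctrl.get_image("wrist")[:,:,::-1])
# lateral relative offsets
A=[];b=[]
for n,uv in [("scene",(325,194)),("side",(323,193))]:
    im=ctrl.get_image(n); m=comp_near(terra(im),uv); cv2.imwrite(f"pics/m_{n}.png",m*255)
    ys,xs=np.nonzero(m); print(n,xs.min(),xs.max(),ys.min(),ys.max())
E
```

```text
tool axes cols
 [[ 0.964 -0.     0.265]
 [-0.265  0.     0.964]
 [-0.    -1.     0.   ]] [0.16535013 0.60271068 0.2453259 ] 1.2
{'fovy': 65.05754152308367, 'cx': 316.30832920290584, 'cy': 203.013663022494, 'k1': -0.018783938860170765, 'eye': array([0.09018023, 0.62461658, 0.37406246])}
[[ 0.266  0.918  0.295]
 [ 0.964 -0.253 -0.081]
 [ 0.     0.306 -0.952]]
in tool: [-0.07828889 -0.12873538  0.00123954] [[ 0.001  0.952  0.306]
 [-0.    -0.306  0.952]
 [ 1.    -0.001  0.   ]]
scene 313 339 182 207
side 315 336 183 203[ WARN:0@2.786] global loadsave.cpp:1063 imwrite_ Unsupported depth image for selected encoder is fallbacked to CV_8U.
```

View pics/w0.png

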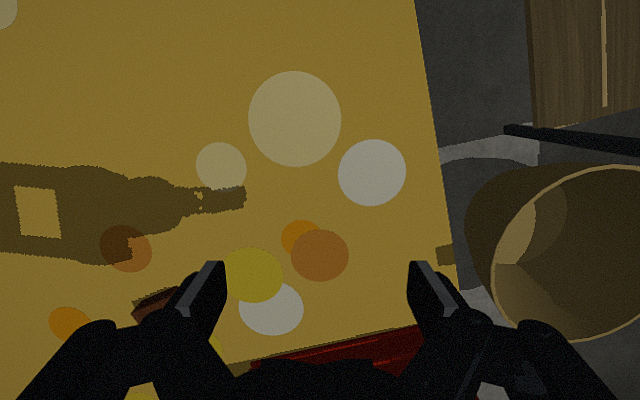

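```bash
cat >> h.py <<'E'
def plan(target,xang,rows,step=.06,turn=10.5):
    """rows to reach target pos with tool x at world azimuth xang (deg), tool down"""
    o=ctrl.get_obs(); T=R.from_rotvec(o['tool_rot']).as_matrix(); P=np.array(o['tool_pos'])
    print("t",round(o['t'],2),"pos",P.round(4),"xang",np.degrees(np.arctan2(T[1,0],T[0,0])).round(2),"tilt",T[2].round(3),"F",o['contact_force'].round(2),"open",round(o['opening'],4))
    az=np.radians(xang); x=np.array([np.cos(az),np.sin(az),0]); y=np.array([0,0,-1.]); G=np.c_[x,y,np.cross(x,y)]
    for i in range(rows):
        d=target-P; L=np.linalg.norm(d); d=d*min(1,step/max(L,1e-9))
        rv=R.from_matrix(T.T@G).as_rotvec(degrees=True); a=np.linalg.norm(rv); rv=rv*min(1,turn/max(a,1e-9))
        print((T.T@d).round(4).tolist(), rv.round(2).tolist())
        P=P+d; T=T@R.from_rotvec(rv,degrees=True).as_matrix()
E
python3 -c "
from h import *
plan(np.array([.484,-.065,.245]),-132,13)"
```

```text
t 1.35 pos [0.1654 0.6027 0.2453] xang -15.34 tilt [ 0. -1. -0.] F [-0.44  0.35 -1.11] open 0.0852
[0.0392, 0.0, -0.0454] [0.0, 10.5, 0.0]
[0.0469, 0.0, -0.0375] [0.0, 10.5, 0.0]
[0.0529, 0.0, -0.0283] [0.0, 10.5, 0.0]
[0.0572, 0.0, -0.0182] [0.0, 10.5, 0.0]
[0.0595, 0.0, -0.0075] [0.0, 10.5, 0.0]
[0.0599, 0.0, 0.0035] [0.0, 10.5, 0.0]
[0.0583, 0.0, 0.0144] [0.0, 10.5, 0.0]
[0.0547, 0.0, 0.0247] [0.0, 10.5, 0.0]
[0.0492, 0.0, 0.0343] [0.0, 10.5, 0.0]
[0.0422, 0.0, 0.0427] [0.0, 10.5, 0.0]
[0.0337, 0.0, 0.0497] [0.0, 10.5, 0.0]
[0.0241, 0.0, 0.055] [0.0, 1.16, 0.0]
[0.0076, 0.0, 0.0183] [0.0, -0.0, -0.0]
```

{"name": "servo_tool", "arguments": {"delta_pos": [[0.039,0,-0.045],[0.047,0,-0.037],[0.053,0,-0.028],[0.057,0,-0.018],[0.059,0,-0.007]], "dr": [[0,10.5,0],[0,10.5,0],[0,10.5,0],[0,10.5,0],[0,10.5,0]], "grip": [0,0,0,0,0]}}

```text
t: 1.98
tool_pos: [0.2945, 0.3283, 0.2451]
tool_rot: [-1.359, 0.933, -0.936]
contact_force: [1.1, -0.4, 0.4]
opening: 0.0003
```

```bash
python3 -c "
from h import *
plan(np.array([.484,-.065,.245]),-132,9)"
```

```text
t 1.98 pos [0.2945 0.3283 0.2451] xang -68.97 tilt [ 0.001 -1.     0.002] F [ 1.14 -0.42  0.42] open 0.0003
[0.0598, 0.0001, 0.0049] [-0.02, 10.5, -0.01]
[0.0579, 0.0001, 0.0157] [-0.02, 10.5, -0.01]
[0.0541, 0.0001, 0.026] [-0.02, 10.5, -0.01]
[0.0484, 0.0, 0.0354] [-0.02, 10.5, -0.01]
[0.0412, 0.0, 0.0437] [-0.02, 10.5, -0.01]
[0.0325, 0.0, 0.0504] [-0.02, 10.5, -0.01]
[0.0228, 0.0, 0.0555] [-0.0, 0.03, -0.0]
[0.0063, 0.0, 0.0153] [-0.0, 0.0, -0.0]
[0.0, 0.0, 0.0] [-0.0, 0.0, 0.0]
```

{"name": "servo_tool", "arguments": {"delta_pos": [[0.06,0,0.005],[0.058,0,0.016],[0.054,0,0.026],[0.048,0,0.035],[0.041,0,0.044]], "dr": [[0,10.5,0],[0,10.5,0],[0,10.5,0],[0,10.5,0],[0,10.5,0]], "grip": [0,0,0,0,0]}}

```text
t: 2.6
tool_pos: [0.4254, 0.0482, 0.2474]
tool_rot: [-0.872, 1.611, -1.616]
contact_force: [1.4, 1.1, -0.0]
opening: 0.0001
```

```bash
python3 -c "
from h import *
plan(np.array([.484,-.065,.245]),-132,5)"
```

```text
t 2.6 pos [0.4254 0.0482 0.2474] xang -122.73 tilt [-0.007 -1.     0.007] F [ 1.4   1.05 -0.03] open 0.0001
[0.0299, 0.0013, 0.052] [-0.39, 9.26, -0.45]
[0.0211, 0.0011, 0.0561] [0.0, 0.0, 0.0]
[0.0026, 0.0001, 0.007] [-0.0, 0.0, -0.0]
[0.0, 0.0, 0.0] [0.0, 0.0, -0.0]
[0.0, 0.0, 0.0] [0.0, 0.0, 0.0]
```

{"name": "servo_tool", "arguments": {"delta_pos": [[0.03,0.001,0.052],[0.021,0.001,0.056],[0.003,0,0.007]], "dr": [[-0.4,9.3,-0.4],[0,0,0],[0,0,0]], "grip": [0,0,0]}}

```text
t: 2.98
tool_pos: [0.4852, -0.0727, 0.2465]
tool_rot: [-0.755, 1.733, -1.734]
contact_force: [-0.1, -0.1, -0.2]
opening: 0.0001
```

```bash
python3 - <<'E'
from h import *
plan(np.array([.484,-.065,.245]),-132,1)
im=ctrl.get_image("wrist");cv2.imwrite("pics/w1.png",im[:,:,::-1])
E
```

```text
t 2.98 pos [ 0.4852 -0.0727  0.2465] xang -132.76 tilt [-0.002 -1.     0.002] F [-0.1  -0.07 -0.16] open 0.0001
[-0.0048, 0.0015, -0.0061] [-0.1, -0.76, -0.13]
```

View pics/w1.png

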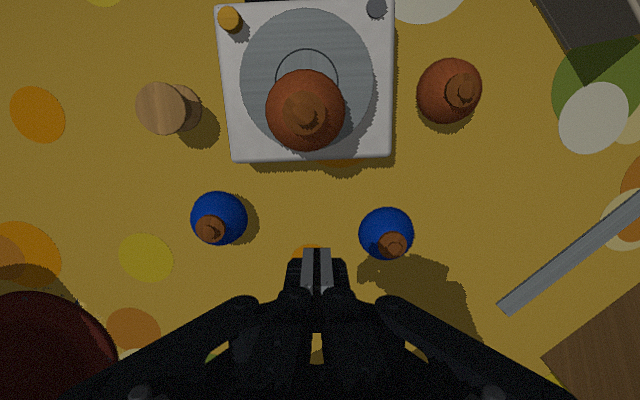

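```bash
cat >> h.py <<'E'
def wrist_meas(fn,pan0=None,j0=None,ring=None):
    p=cam("wrist"); im=ctrl.get_image("wrist"); cv2.imwrite(fn,im[:,:,::-1]); return p,im
E
python3 - <<'E'
from h import *
p=cam("wrist"); im=cv2.imread("pics/w1.png")[:,:,::-1].copy()
# pan edge pts: left/right/top/bottom extremes by eye; refine by overlay
E=np.array([(239,78),(375,78)])
f=lambda c:(lambda q:[q[:,0].min()-239,q[:,0].max()-375, 2*(q[:,1].min()-9)])(proj(p,ringpts(c,.06,.078,360)))
r=least_squares(f,[.545,.0]); pan=r.x; print("pan",pan,r.fun)
m=terra(im); m[250:]=0; m=comp_near(m,(305,110)); ys,xs=np.nonzero(m); print(m.sum(),xs.min(),xs.max(),ys.min(),ys.max())
j,fun,s=jarfit(p,m,.078,pan+[-.012,-.015]); print("jar",j,j-pan,fun,s)
c=proj(p,[[*pan,.078]])[0]
overlay("w",np.pad(im,((60,0),(0,0),(0,0))),dict(p,cy=p['cy']+60),pan,j,"pics/w1_ov.png")
E
```

```text
pan [0.5431294  0.00359132] [ 0.60726397 -0.6083995  -0.0313873 ]
4365 267 345 70 152
jar [ 0.52689245 -0.01280555] [-0.01623695 -0.01639687] 937.4375 4365
```

View pics/w1_ov.png

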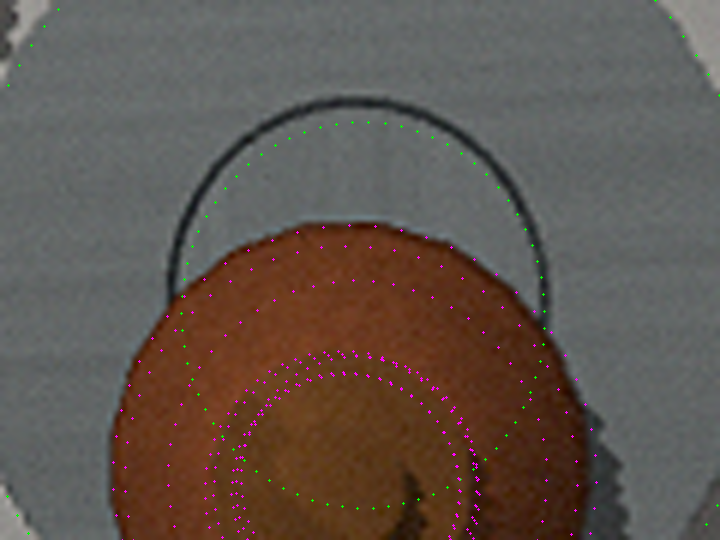

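```bash
cat >> h.py <<'E'
def ringfit(p,im,c0,jm=None,zr=.078):
    g=cv2.GaussianBlur(cv2.cvtColor(im,cv2.COLOR_RGB2GRAY).astype(np.float32),(0,0),.8)
    a=np.linspace(0,2*np.pi,180,endpoint=False); c=np.array(c0,float)
    bad=cv2.dilate(jm.astype(np.uint8),np.ones((9,9))) if jm is not None else np.zeros(g.shape,np.uint8)
    for it in range(4):
        rs=np.linspace(.022,.033,45) if it<2 else np.linspace(.0255,.0300,37)
        pts=[]
        for t in a:
            X=np.c_[c[0]+rs*np.cos(t),c[1]+rs*np.sin(t),np.full(len(rs),zr)]; q=proj(p,X)
            if (q[:,0]<1).any() or (q[:,1]<1).any() or (q[:,0]>638).any() or (q[:,1]>398).any(): continue
            qi=q.round().astype(int)
            if bad[qi[:,1],qi[:,0]].any(): continue
            v=cv2.remap(g,q[None,:,0].astype(np.float32),q[None,:,1].astype(np.float32),cv2.INTER_LINEAR)[0]
            k=v.argmin()
            if np.median(v)-v[k]>12 and 0<k<len(rs)-1: pts.append(X[k,:2])
        pts=np.array(pts)
        s=least_squares(lambda s:np.hypot(*(pts-s[:2]).T)-s[2],[*c,.0275],loss='soft_l1',f_scale=3e-4)
        c=s.x[:2]
    return c,s.x[2],len(pts),np.abs(s.fun).mean()
E
python3 - <<'E'
from h import *
p=cam("wrist"); im=cv2.imread("pics/w1.png")[:,:,::-1].copy()
m=terra(im); m[250:]=0; m=comp_near(m,(305,110))
print(ringfit(p,im,[.5440,.0050],m))
E
```

```text
(array([0.54377365, 0.00548363]), np.float64(0.02774514453712066), 74, np.float64(0.00010977951248546503))
```

```bash
python3 -c "
from h import *
plan(np.array([.476,-.068,.103]),-132.7,4,step=.05)"
```

```text
t 3.02 pos [ 0.4851 -0.072   0.2466] xang -132.7 tilt [-0.002 -1.     0.002] F [0.07 0.14 0.91] open -0.0002
[0.0012, 0.0499, -0.0034] [-0.11, 0.0, -0.14]
[0.0011, 0.0499, -0.0033] [0.0, -0.0, -0.0]
[0.001, 0.0438, -0.0029] [0.0, -0.0, 0.0]
[0.0, 0.0, 0.0] [0.0, -0.0, 0.0]
```

{"name": "servo_tool", "arguments": {"delta_pos": [[0.001,0.05,-0.003],[0.001,0.05,-0.003],[0.001,0.04,-0.003],[0,0.003,0]], "dr": [[-0.1,0,-0.1],[0,0,0],[0,0,0],[0,0,0]], "grip": [0,0,0,0]}}

```text
t: 3.52
tool_pos: [0.4769, -0.0642, 0.1026]
tool_rot: [-0.757, 1.728, -1.73]
contact_force: [0.4, -0.3, -0.5]
opening: 0.0002
```

```bash
python3 - <<'E'
from h import *
plan(np.array([.476,-.068,.103]),-132.7,1)
p=cam("wrist"); im=ctrl.get_image("wrist");cv2.imwrite("pics/w2.png",im[:,:,::-1])
im=ctrl.get_image("side");cv2.imwrite("pics/s2.png",cv2.resize(im[150:250,250:390,::-1],None,fx=5,fy=5,interpolation=cv2.INTER_CUBIC))
print(proj(p,[[.5438,.0055,.078],[.5269,-.0128,.1]]))
E
```

```text
t 3.52 pos [ 0.4769 -0.0642  0.1026] xang -132.45 tilt [-0.004 -1.     0.003] F [ 0.43 -0.34 -0.52] open 0.0002
[0.0034, -0.0004, 0.0019] [-0.2, 0.25, -0.24]
[[322.76654636  62.80650884]
 [323.42762013 122.09086135]]
```

View pics/w2.png

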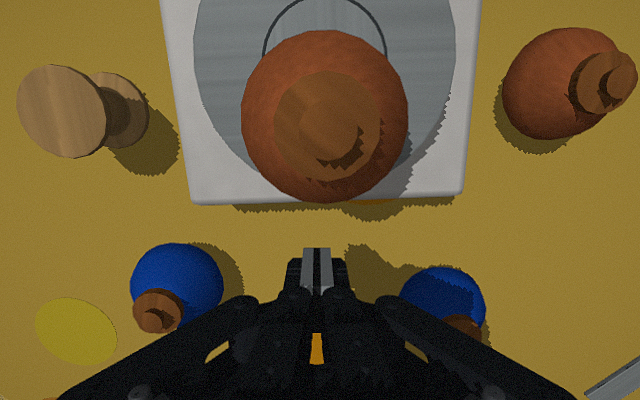

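View pics/s2.png

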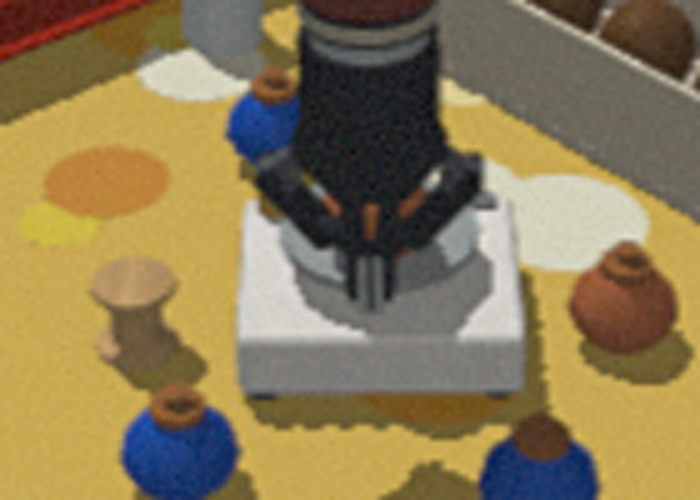

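```bash
cat >> h.py <<'E'
def meas(fn,pan=None,take=True):
    o=ctrl.get_obs(); T=R.from_rotvec(o['tool_rot']).as_matrix(); P=np.array(o['tool_pos'])
    p=cam("wrist"); im=ctrl.get_image("wrist") if take else cv2.imread(fn)[:,:,::-1].copy()
    if take: cv2.imwrite(fn,im[:,:,::-1])
    j0=pan0=np.array([.5438,.0055]); 
    m=terra(im); m[260:]=0
    u=proj(p,[[*j0,.11]])[0]; m=comp_near(m,u); ys,xs=np.nonzero(m); print("jar px",m.sum(),xs.min(),xs.max(),ys.min(),ys.max())
    try: rc=ringfit(p,im,pan0,m); print("ring",rc)
    except Exception as e: print("ring fail",e)
    # lateral centre from belly extremes at z=.1
    j,fun,s=jarfit(p,m,.078,onz(p,[[(xs.min()+xs.max())/2,(ys.min()+ys.max())/2]],.10)[0,:2]); print("jar",j.round(4),fun)
    L=lambda c:(T.T@(np.array([*c,P[2]])-P)).round(4)
    print("t",round(o['t'],2),"TCP",P.round(4),"F",o['contact_force'].round(2),"jar in tool",L(j),"pan in tool",L(pan0)," jar-pan",(j-pan0).round(4),"tilt",T[2].round(4))
    return p,im,m,j
E
python3 -c "
from h import *
p,im,m,j=meas('pics/w2.png',take=False)
overlay('w',np.pad(im,((60,0),(0,0),(0,0))),dict(p,cy=p['cy']+60),(.5438,.0055),j,'pics/w2_ov.png',s=5)"
```

```text
jar px 19294 242 408 31 203
ring (array([0.5475621 , 0.00363809]), np.float64(0.028596023124873908), 38, np.float64(6.90933742363461e-05))
jar [ 0.5305 -0.0142] 4481.8125
t 3.62 TCP [ 0.4797 -0.0654  0.1063] F [-0.48  0.25  0.5 ] jar in tool [-0.0721  0.0005  0.0029] pan in tool [-0.0955  0.0007 -0.0006]  jar-pan [-0.0133 -0.0197] tilt [-0.0071 -0.9999  0.0098]
```

View pics/w2_ov.png

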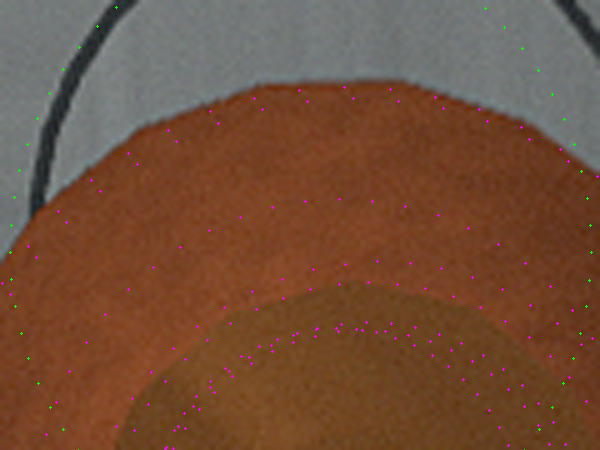

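```bash
python3 -c "
from h import *
p,im,m,j=meas('pics/w3.png')
o=ctrl.get_obs();print(o['tool_pos'],o['dq'].round(3))
overlay('w',np.pad(im,((60,0),(0,0),(0,0))),dict(p,cy=p['cy']+60),(.5438,.0055),j,'pics/w3_ov.png',s=4)"
```

```text
jar px 18096 237 397 37 203
ring (array([0.54398329, 0.00466915]), np.float64(0.0278393958485825), 48, np.float64(6.421723197489648e-05))
jar [ 0.527  -0.0132] 3463.5625
t 3.62 TCP [ 0.4797 -0.0654  0.1063] F [-0.48  0.25  0.5 ] jar in tool [-0.0705  0.0005 -0.0004] pan in tool [-0.0955  0.0007 -0.0006]  jar-pan [-0.0168 -0.0187] tilt [-0.0071 -0.9999  0.0098]
[ 0.48083635 -0.065923    0.10770686] [-0.007 -0.012 -0.026 -0.002 -0.003 -0.001]
```

```bash
python3 -c "
from h import *
plan(np.array([.4860,-.0575,.102]),-132.6,2)"
```

```text
t 3.67 pos [ 0.4808 -0.0659  0.1077] xang -132.48 tilt [-0.008 -1.     0.012] F [0.81 0.2  0.11] open 0.0001
[-0.0097, 0.0058, -0.002] [-0.71, 0.12, -0.47]
[0.0, 0.0, 0.0] [-0.0, -0.0, 0.0]
```

{"name": "servo_tool", "arguments": {"delta_pos": [[-0.004,0.006,-0.002],[-0.004,0,0],[-0.002,0,0],[0,0,0]], "dr": [[-0.7,0,-0.5],[0,0,0],[0,0,0],[0,0,0]], "grip": [0,0,0,0]}}

```text
t: 4.18
tool_pos: [0.4904, -0.0572, 0.1071]
tool_rot: [-0.755, 1.723, -1.734]
contact_force: [-0.2, -0.6, -0.5]
opening: 0.0004
```

```bash
python3 -c "
from h import *
plan(np.array([.4860,-.0575,.102]),-132.6,1)"
```

```text
t 4.17 pos [ 0.4904 -0.0572  0.1071] xang -132.45 tilt [-0.003 -1.     0.008] F [-0.17 -0.61 -0.54] open 0.0004
[0.0032, 0.005, -0.0031] [-0.46, 0.15, -0.2]
```

{"name": "servo_tool", "arguments": {"delta_pos": [[0,0.005,-0.003],[0,0,0],[0,0,0]], "dr": [[-0.4,0,-0.2],[0,0,0],[0,0,0]], "grip": [0,0,0]}}

```text
t: 4.55
tool_pos: [0.4879, -0.0551, 0.1015]
tool_rot: [-0.763, 1.731, -1.731]
contact_force: [-0.2, 0.4, 0.3]
opening: 0.0
```

```bash
python3 -c "
from h import *
plan(np.array([.4860,-.0575,.102]),-132.6,1)
meas('pics/w4.png')"
```

```text
t 4.55 pos [ 0.4879 -0.0551  0.1015] xang -132.46 tilt [ 0.001 -1.     0.   ] F [-0.15  0.36  0.33] open 0.0
[0.003, -0.0005, 0.0002] [-0.01, 0.14, 0.03]
jar px 18244 238 401 71 238
ring (array([0.54394495, 0.00466799]), np.float64(0.027781549232281374), 78, np.float64(6.876046872319644e-05))
jar [ 0.527  -0.0132] 3896.3125
t 4.55 TCP [ 0.4879 -0.0551  0.1015] F [-0.15  0.36  0.33] jar in tool [-0.0574 -0.      0.0006] pan in tool [-0.0825 -0.      0.0003]  jar-pan [-0.0168 -0.0187] tilt [ 6.e-04 -1.e+00  1.e-04]
```

{"name": "servo_tool", "arguments": {"delta_pos": [[-0.003,0,0],[-0.003,0,0],[-0.002,0,0],[-0.002,0,0],[-0.002,0,0]], "dr": [[0,0,0],[0,0,0],[0,0,0],[0,0,0],[0,0,0]], "grip": [0,0,0,0,0]}}

```text
t: 5.22
tool_pos: [0.4964, -0.0458, 0.1015]
tool_rot: [-0.763, 1.731, -1.732]
contact_force: [-0.4, -1.9, -1.0]
opening: -0.0002
```

```bash
sed -i 's/np.array(\[.5438,.0055\])/np.array([.5440,.0048])/' h.py; python3 -c "
from h import *
meas('pics/w5.png')"
```

```text
jar px 16925 240 398 104 260
ring (array([0.54385285, 0.00458987]), np.float64(0.027823932732736513), 82, np.float64(8.194397446873133e-05))
jar [ 0.5273 -0.0127] 4822.9375
t 5.22 TCP [ 0.4964 -0.0458  0.1015] F [-0.36 -1.91 -1.01] jar in tool [-0.0453 -0.      0.0004] pan in tool [-0.0695 -0.0001  0.0009]  jar-pan [-0.0167 -0.0175] tilt [ 9.e-04 -1.e+00  1.e-04]
```

View pics/w5.png

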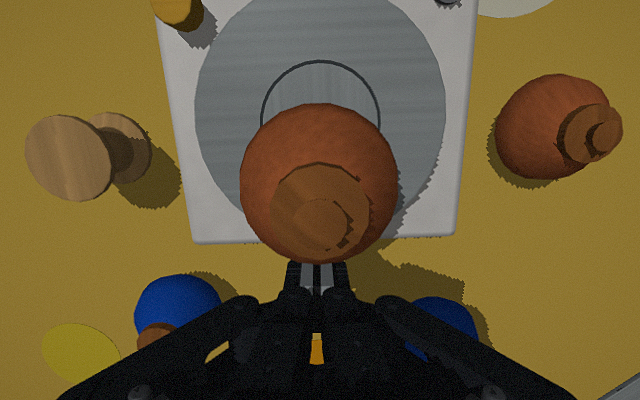

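{"name": "servo_tool", "arguments": {"delta_pos": [[-0.002,0,0],[-0.002,0,0],[-0.002,0,0],[-0.002,0,0],[-0.002,0,0]], "dr": [[0,0,0],[0,0,0],[0,0,0],[0,0,0],[0,0,0]], "grip": [0,0,0,0,0]}}

```text
t: 5.9
tool_pos: [0.5034, -0.0384, 0.1015]
tool_rot: [-0.764, 1.731, -1.732]
contact_force: [-0.1, -0.5, 0.8]
opening: 0.0002
```

```bash
sed -i 's/m\[260:\]=0/m[310:]=0/' h.py; python3 -c "
from h import *
meas('pics/w6.png')"
```

```text
jar px 16882 238 396 104 265
ring (array([0.54396006, 0.00470843]), np.float64(0.027657405526754636), 46, np.float64(8.156636011075206e-05))
jar [ 0.5336 -0.0047] 4907.3125
t 5.9 TCP [ 0.5034 -0.0384  0.1015] F [-0.12 -0.52  0.76] jar in tool [-0.0453 -0.0001 -0.0005] pan in tool [-0.0593 -0.0001  0.0008]  jar-pan [-0.0104 -0.0095] tilt [ 2.2e-03 -1.0e+00  1.0e-04]
```

View pics/w6.png

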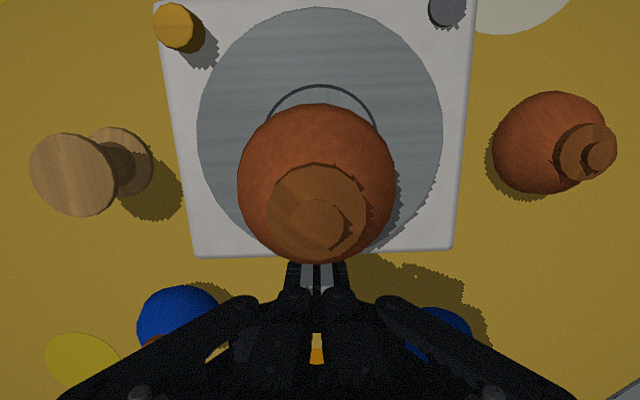

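{"name": "servo_tool", "arguments": {"delta_pos": [[-0.002,0,0],[-0.002,0,0],[-0.002,0,0],[-0.002,0,0],[-0.002,0,0]], "dr": [[0,0,0],[0,0,0],[0,0,0],[0,0,0],[0,0,0]], "grip": [0,0,0,0,0]}}

```text
t: 6.58
tool_pos: [0.5107, -0.0304, 0.1015]
tool_rot: [-0.764, 1.731, -1.732]
contact_force: [-0.7, -2.6, 0.1]
opening: -0.0001
```

```bash
python3 -c "
from h import *
meas('pics/w7.png')"
```

```text
jar px 16733 236 394 104 265
ring fail operands could not be broadcast together with shapes (0,) (2,) 
jar [0.5404 0.0039] 5055.5625
t 6.58 TCP [ 0.5107 -0.0304  0.1015] F [-0.66 -2.57  0.07] jar in tool [-0.0454 -0.0001 -0.0013] pan in tool [-0.0485 -0.0001  0.0008]  jar-pan [-0.0036 -0.0009] tilt [ 2.e-03 -1.e+00  1.e-04]
```

{"name": "servo_tool", "arguments": {"delta_pos": [[-0.0015,0,0],[-0.0015,0,0],[0,0,0]], "dr": [[0,0,0],[0,0,0],[0,0,0]], "grip": [0,0,0]}}

```text
t: 7.0
tool_pos: [0.513, -0.0278, 0.1015]
tool_rot: [-0.764, 1.731, -1.732]
contact_force: [0.4, 0.1, 0.4]
opening: 0.0
```

{"name": "servo_tool", "arguments": {"delta_pos": [[0.005,0,0],[0.015,0,0],[0.03,0,0],[0.01,-0.05,0],[0,-0.05,0]], "dr": [[0,0,0],[0,0,0],[0,0,0],[0,0,0],[0,0,0]], "grip": [0,0,0,0,0]}}

```text
t: 7.62
tool_pos: [0.4663, -0.0737, 0.1979]
tool_rot: [-0.772, 1.741, -1.727]
contact_force: [0.0, 0.7, 0.1]
opening: 0.0001
```

{"name": "servo_tool", "arguments": {"delta_pos": [[0,-0.05,0],[0,0,0],[0,0,0],[0,0,0]], "dr": [[0,0,0],[0,0,0],[0,0,0],[0,0,0]], "grip": [0,0,0,0]}}

```text
t: 8.12
tool_pos: [0.466, -0.0761, 0.2524]
tool_rot: [-0.764, 1.737, -1.731]
contact_force: [-0.3, 0.2, 0.1]
opening: 0.0001
```

```bash
python3 - <<'E'
from h import *
p,im,m,j=meas('pics/w8.png')
o=ctrl.get_obs();print(o['tool_pos'],o['dq'].round(3))
overlay('w',np.pad(im,((60,0),(0,0),(0,0))),dict(p,cy=p['cy']+60),(.5440,.0048),j,'pics/w8_ov.png',s=6)
for n in ["scene","side"]:
    i2=ctrl.get_image(n); x,y=(325,205) if n=="scene" else (326,203)
    cv2.imwrite(f"pics/{n}_8.png",cv2.resize(i2[y-50:y+50,x-65:x+65,::-1],None,fx=5,fy=5,interpolation=cv2.INTER_CUBIC))
E
```

```text
jar px 4714 279 359 15 103
ring fail operands could not be broadcast together with shapes (0,) (2,) 
jar [0.5428 0.0059] 1120.5
t 8.12 TCP [ 0.466  -0.0761  0.2524] F [-0.3   0.18  0.13] jar in tool [-0.1124 -0.0003  0.001 ] pan in tool [-0.1124 -0.0003  0.0026]  jar-pan [-0.0012  0.0011] tilt [ 0.0027 -1.     -0.0044]
[ 0.46575228 -0.07597625  0.2518569 ] [ 0.004  0.007  0.001 -0.001  0.003  0.002]
```

View pics/w8_ov.png

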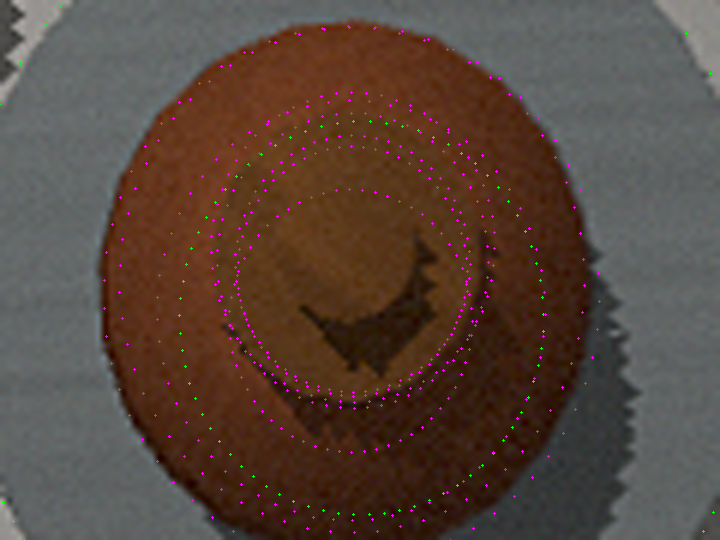

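View pics/side_8.png

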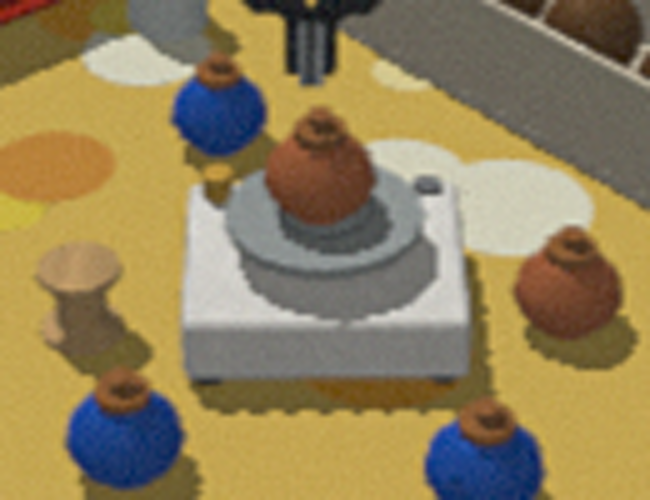

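View pics/scene_8.png

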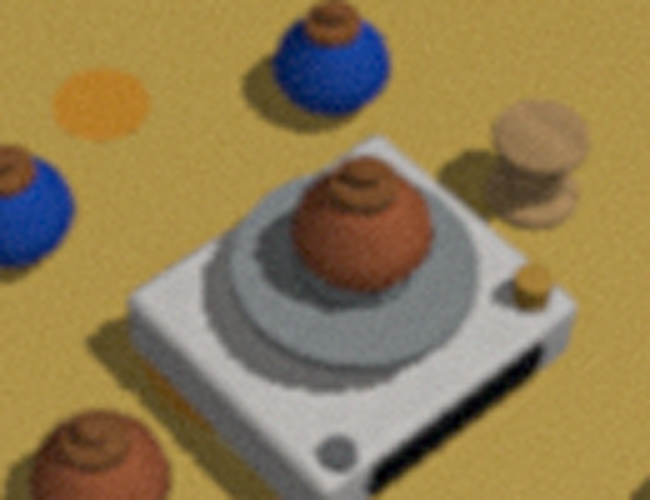

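View pics/w8.png

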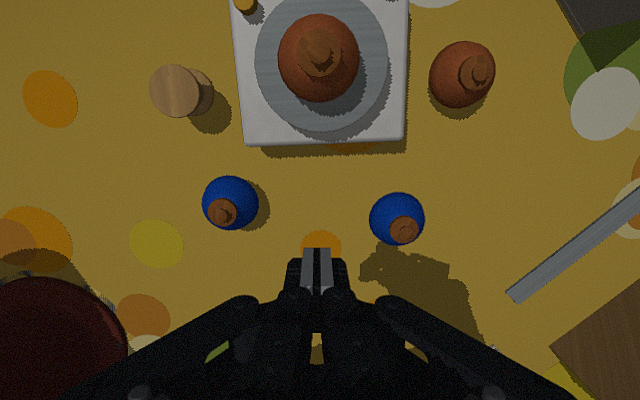

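The jar is upright, about 2 mm from the pan's centre, and the arm is high and clear. I'm handing in.

```bash
python3 -c "
from station import ctrl
print(ctrl.finish_job())"
```

```text
the job is handed in; nothing more can be done
None
```

I pushed the jar along one straight line to the middle of the pan, with the closed fingertips touching its belly. It slid about 25 mm in 1.5–2 mm steps, then I backed off and raised the arm. I handed in at about 8 s.

**Position:** In the last wrist picture the fitted jar is about 1.6 mm from the ring's centre, against the 9 mm limit. Working from the last finger contact gives about 1 mm. The jar looks upright in all three cameras.

**Force:** The force readings taken at the end of each move stayed under about 3 N.

**Surroundings:** I saw no bystander near the scale shifted, and the arm is clear of everything at a height of 0.25 m. I did not re-measure the mug, tin, block and ruler, but the arm stayed well above the table all the way.

**Checks that failed or disagreed:**
- The ring could not be fitted again at the end because the jar hides it. I used the earlier ring fits, which agreed to about 1 mm.
- The early scene and side estimates of the pan's position differed by several millimetres. I relied on the wrist camera instead.
- One wrist measurement was off because the arm was still settling, so I repeated it.

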